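# Press the lever to raise the chute's heavy flap and let the pins out

## Robot

A 6-joint arm with a two-finger parallel gripper is mounted at the origin on a cart in front of the work surface, level with it; the furniture and walls round the work are solid. World frame = base frame: x ahead of the robot, y to its left, z up, the work surface at z = 0. Lengths are in m, angles in rad, forces in N, time in s.
With the tool pointing down it reaches from about 0.35 to 0.775 m from the base axis. Payload 5.5 kg.
Tool frame: the origin (TCP) lies at the very end of the fingers, on their centre line; the grasp point (between the pads) lies 19 mm behind it; z points along the fingers, y is the direction in which the jaws open and shut (so a half turn about z gives the same grasp; the last joint's range is limited). The gripper opens to 85 mm and grips with 20 to 120 N. Pads are 22 mm wide; open, the fingers measure 114 mm over their backs; the gripper's body (76 mm by 85 mm) begins 54 mm behind the grasp point. The pads swing forward as they close: fully open they stand 13 mm farther back than shut.
Start: joints at [-1.247, 0.313, 0.046, 1.304, 0, 1.431], TCP at [0.257, -0.514, 0.231] pointing down, gripper open.
Joint ranges: [-2.76, 2.76], [-0.86, 1.69], [-1.03, 1.26], [-2.2, 2.34], [-1.47, 1.5], [-3.14, 3.14]. Speed limits (rad/s): [2.57, 2.57, 3.14, 3.14, 3.14, 3.14].

## Interface

Orientations are given as a rotation vector (axis times angle).
In Python, from bench import bot gives the robot as it stands. The module is installed in compiled form; this text tells all that it offers.
- The arm moves only by the tool drive_tool, never from a script. Its argument "motion" is a list of rows, each a list of 3 entries, a list of its own where there are three numbers: the shift along the tool's x, y, z in m, then the turn about the tool's z in degrees, then the finger opening in m, from 0 to 0.0854. A call has 1 to 5 rows; each row is the pose to reach, as a shift and turn from the pose commanded when the call began, along the tool's axes at that moment; what a row does not reach only later rows make up. A row lasts 1/10 s, in which the tool goes at most 50 mm and 8.59 degrees, less where a joint would pass 70% of its speed; a pose out of reach is approached as far as the arm can. A call with a gripper value outside its range is refused whole. The fingers move at their own pace and stop on an object; "force" is the grip in N (left out, the last holds). Time passes only in rows, so rows that repeat a pose let the fingers close. It gives the time, the measured TCP pose, the force and the opening at its end, in the units of the state.
- bot.state(): the state, without advancing time (a new reading comes with each control period).
- bot.camera(name): name is "scene" or "side" or "wrist"; returns a dict with "image" (480x640x3 uint8, blue, green, red), "z_map" (480x640 float32, m along the optical axis (not along the pixel's ray), 0 where there is no reading), "K" (3x3 intrinsics, pixels), "view" (4x4, takes a point from world to camera coordinates); the wrist camera has in their place "mount" (4x4, takes a point from camera to tool coordinates, whose origin is the TCP and whose axes are the flange's). Camera axes: x right, y down, z forward; pixel columns grow to the right and rows downward; lengths in m; the calibration is good to about 2 mm. A picture is of the moment at which its call begins: read the wrist's pose just before it.
- bot.finish_job(): hands the job in, once; it reports no verdict.
The state is a dict: "time_s": time; "qpos": joint angles; "dq": joint speeds; "tau": joint torques, N m; "eef_pos": TCP position; "tool_rot": TCP orientation; "contact_force": force on the tool from outside, world axes, zero at the start; "moment": the same for the moment, N m; "grip_width": opening from 0.0 (shut) to 1.0 (fully open).
Only numpy, scipy, OpenCV 4.12 (cv2) and the standard library are available. Lean on these libraries where they do the work, as an engineer would, in place of code of your own. Each camera call takes 0.05 s, during which the arm holds its last target. There are 200 camera calls.

## Task

Two steel pins wait in the parts chute behind its heavy flap. With the fingertips, press down the padded long end of the resting lever so that its short end raises the flap, hold it down until both pins have rolled out into the catch tray, then let the lever come back up so that the flap is shut again. Do it all with the lever: do not touch the flap or the pins, do not lift the lever off its fulcrum, and leave the things lying around undisturbed.

Things in the scene. Friction and masses are not known exactly. Their poses are not given: they have to be found in the camera images.
- chute: Parts chute, fixed, grey and steel, on a T-shaped base. Origin on the bench under the middle of the channel, z up. The 80 mm wide channel slopes down to its -y: flap from y = +70 (hinge) to -63 mm (lip), catch tray from -85 to -195 mm. The base's tongue with fulcrum fork and lever runs to its -x (robot's side) at y = -45 mm, out to x = -335 mm. Hinge posts 94 mm, fork cheeks 92 mm high.
- flap (a joint): Opening angle (rad) of the heavy steel flap (about 2 kg, damped hinge) that covers the channel and shuts it with its down-turned front lip: 0 = shut, grows as the lip rises; about 0.26 with the lever fully down on its stop. It falls shut by its own weight. The pins can pass from about 0.16.
- flap_ear (a point): Underside of the round steel ear (16 mm thick) that sticks out of the flap's side to chute -x, above the lever's short end; 72 mm above the bench when shut.
- lever: Loose flat steel bar 270 x 30 x 8 mm resting across the fulcrum rod between two cheeks. Origin on the rod's axis, 66 mm up; at rest z is up and x points along the lever to its short end. Short arm 75 mm, its nose under the flap's ear; long arm 185 mm to -x, a pad at its end. At rest the long end stands 0.26 rad up; fully pressed 0.14 rad below level, on a stop. Let go, the flap's weight swings it back.
- lever_pad (a point): Centre of the top of the black ribbed pad (46 mm along the lever, 40 mm across) on the lever's long end, where to press. About 131 mm above the bench at rest, about 61 mm when fully down; meanwhile it swings about 12 mm outwards (lever -x). It takes about 2 to 7 N on the pad, until it meets the stop.
- lever_pivot (a point): Point of the lever that lies on the fulcrum rod's axis.
- fulcrum (a point): Centre of the fixed fulcrum rod (12 mm thick, 66 mm above the bench), which the lever rests on.
- pin_a_centre (a point): Centre of the first steel pin (20 mm diameter, 60 mm long, lying across the channel), the one next to the flap's lip.
- pin_b_centre (a point): Centre of the second steel pin (the same size), waiting behind the first.
- tray (a point): Middle of the catch tray's floor (14 mm above the bench): inside 70 mm wide along chute x, from chute y = -85 to -195 mm, floor sloping gently away from the gate so that the pins stop at its end wall. Its walls are 38 to 44 mm high.
- tube_piece: Bystander: loose square steel tube offcut, 55 x 55 x 52 mm, standing left of the pad. Origin at the centre of its underside.
- loose_pliers: Bystander: loose pliers with red handles, 178 mm long, 16 mm high, lying left of the lever. Origin at the middle of its underside.
- angle_b: Bystander: loose piece of angle steel, 55 x 70 x 50 mm, standing right of the lever. Origin at the centre of its underside.

How it is judged:
On the way, in this order (a step that is already met when the one before it is completed fails the run):
1. the lever, pressed by the fingers, has begun to raise the flap (value of joint flap above 0.08 rad and contact force between the fingers and lever above 0.5 N and contact force between lever and flap above 0.5 N), for 0.05 s.
2. both pins have rolled into the catch tray while the lever holds the flap up (y of pin_a_centre in the frame of chute between -0.2 and -0.115 m and z of each of pin_a_centre, pin_b_centre in the frame of chute below 0.045 m and x of pin_a_centre in the frame of chute between -0.04 and 0.04 m and y of pin_b_centre in the frame of chute between -0.2 and -0.115 m and x of pin_b_centre in the frame of chute between -0.04 and 0.04 m and value of joint flap above 0.08 rad and contact force between the fingers and lever above 0.5 N), for 0.1 s.
At the end, for the whole second after the job is handed in: Both pins lie at rest inside the catch tray, the flap is shut (under 0.025 rad), and the lever rests on its fulcrum rod (within 6 mm) with its long end up again (within 0.06 rad of its rest slope) (y of pin_a_centre in the frame of chute between -0.2 and -0.115 m and z of each of pin_a_centre, pin_b_centre in the frame of chute below 0.045 m and x of pin_a_centre in the frame of chute between -0.04 and 0.04 m and y of pin_b_centre in the frame of chute between -0.2 and -0.115 m and x of pin_b_centre in the frame of chute between -0.04 and 0.04 m and value of joint flap below 0.025 rad and linear speed of each of pin_a, pin_b below 0.03 m/s and distance between lever_pivot and fulcrum below 0.006 m and angle between lever's own z axis and vertical below 0.06 rad and linear speed of lever below 0.02 m/s); the robot touches nothing.
It fails at once if the lever is lifted or pulled off its fulcrum (distance between lever_pivot and fulcrum above 0.015 m).
It fails at once if the robot touches the flap (contact force between any of the arm, the fingers and flap above 0.3 N).
It fails at once if the robot touches a pin (contact force between any of the arm, the fingers and pin_a above 0.2 N or contact force between any of the arm, the fingers and pin_b above 0.2 N).
It fails at once if a thing lying around is disturbed (distance of any of tube_piece, loose_pliers, angle_b from where it was at the start of the episode above 0.015 m).
It also fails if it takes over 38 s, if anything falls off the work surface, if the arm or the gripper's body presses on something with over 40 N, if the wrist force passes 120 N, or if a joint passes its speed limit or range.

## Working session

There is one attempt and no reset: what is moved stays moved. The work goes in short steps, Python scripts to look and compute and a tool call to move; the robot and the scene stay as the last step left them, time stands still between calls to the robot, and variables do not carry over. Pictures are saved under pics/ and viewed, about 8 in all and at most 12, crops included, and the job is handed in when it is done.

Besides the shell and the picture viewer there is one more tool, called as a command line: name --argument value ..., lists and objects as JSON in quotes. drive_tool: Moves the arm, as the interface text tells. Its arguments: {"type":"object","properties":{"motion":{"type":"array","items":{"type":"array"}},"force":{"type":"number"}},"required":["motion"]}

```bash
mkdir -p pics; cat > h.py <<'E'
from bench import bot
import cv2, numpy as np
def snap(n,f):
    c=bot.camera(n); cv2.imwrite('pics/'+f+'.png',c['image']); np.savez('pics/'+f,**{k:v for k,v in c.items() if k!='image'}); return c
def pt(f,u,v,r=1):
    c=np.load('pics/'+f+'.npz'); z=c['z_map'][v-r:v+r+1,u-r:u+r+1]; z=np.median(z[z>0]); K=c['K']
    p=np.array([(u-K[0,2])*z/K[0,0],(v-K[1,2])*z/K[1,1],z,1]); return (np.linalg.inv(c['view'])@p)[:3]
E
python3 - <<'E'
from h import *
s=bot.state(); print(s)
snap('scene','s1'); snap('side','d1')
E
```

```text
{'time_s': 0.0, 'qpos': array([-1.24661918e+00,  3.14034114e-01,  4.49732417e-02,  1.30357620e+00,
        2.81505981e-05,  1.43122639e+00]), 'dq': array([ 1.50499645e-04,  9.90534934e-04, -2.60076909e-04,  9.44899872e-06,
       -2.93587518e-04, -8.54702357e-04]), 'tau': array([ 7.53880540e-04, -4.80622816e+01,  2.98535013e+01,  1.93794578e-02,
        2.16663159e-05, -6.22921107e-06]), 'eef_pos': array([ 0.25705186, -0.51378192,  0.23038733]), 'tool_rot': array([-3.05572960e+00, -7.21520313e-01,  2.22350056e-04]), 'contact_force': array([ 0.09483562, -0.20447472, -0.9354645 ]), 'moment': array([0.02322374, 0.02322511, 0.00760527]), 'grip_width': 0.9969758208233732}
```

View pics/s1.png

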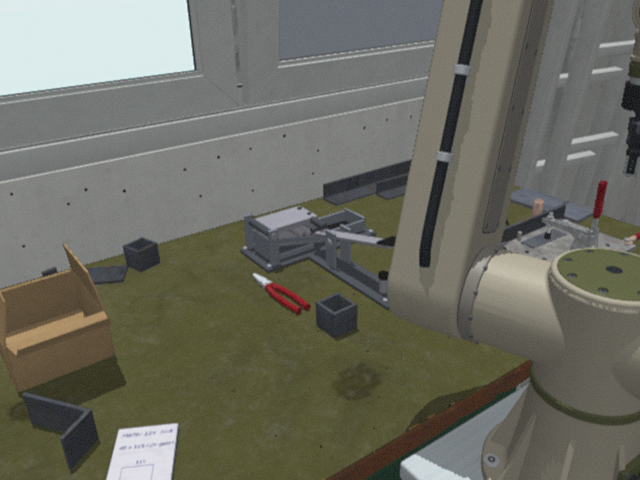

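View pics/d1.png

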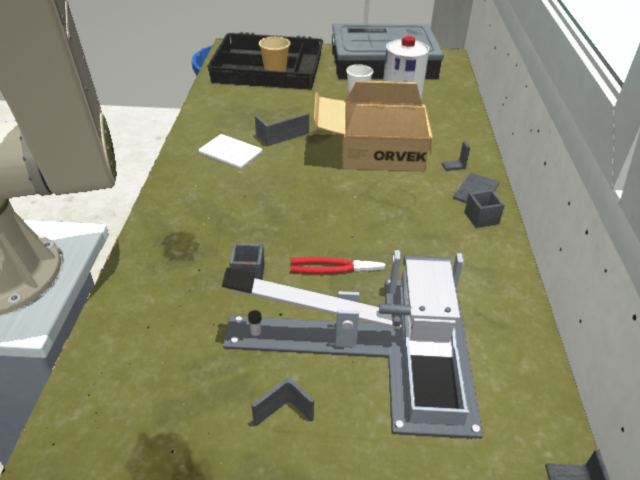

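The side view shows all the parts: pad at about (239,279), fork at (347,315), ear at (398,309), tube at (247,260) and angle at (283,400). The scene view has the pad half hidden behind the arm. I'll measure from the side view.

```bash
python3 - <<'E'
from h import *
for n,u,v in [('pad',239,279),('padL',228,277),('padR',251,281),('bar',300,300),('bar2',270,292),('cheek',348,294),('ear',395,309),('flap',430,285),('stop',255,315),('tubetop',246,247),('tubeR',263,247),('tubefront',247,272),('angle',289,382),('angL',254,410),('angR',311,403),('base',300,338),('baseend',232,345),('basefar',400,427),('basefar2',478,427),('traywall',437,417),('pl',320,266)]:
    print(n,pt('d1',u,v).round(4))
c=cv2.imread('pics/d1.png')[230:430,210:490]
cv2.imwrite('pics/d1c.png',cv2.resize(c,None,fx=2.8,fy=2.8,interpolation=cv2.INTER_CUBIC))
E
```

```text
pad [ 0.4765 -0.1105  0.1323]
padL [ 0.4599 -0.1104  0.1353]
padR [ 0.4942 -0.1081  0.127 ]
bar [ 0.5701 -0.1174  0.1004]
bar2 [ 0.5236 -0.1145  0.1117]
cheek [ 0.6443 -0.0906  0.0916]
ear [ 0.7184 -0.112   0.0858]
flap [ 0.7772 -0.0582  0.0891]
stop [ 0.4964 -0.1093  0.0508]
tubetop [0.4563 0.0574 0.0472]
tubeR [0.4789 0.1098 0.0023]
tubefront [ 0.4857 -0.0915  0.1294]
angle [ 0.5633 -0.2332  0.0498]
angL [ 0.5178 -0.2766  0.0403]
angR [ 0.5973 -0.2632  0.0454]
base [ 0.5698 -0.117   0.0086]
baseend [ 0.4606 -0.1389  0.0082]
basefar [ 0.7267 -0.2715  0.0105]
basefar2 [ 0.8392 -0.265   0.0118]
traywall [ 0.7785 -0.2612  0.0255]
pl [0.5931 0.0652 0.0015]
```

View pics/d1c.png

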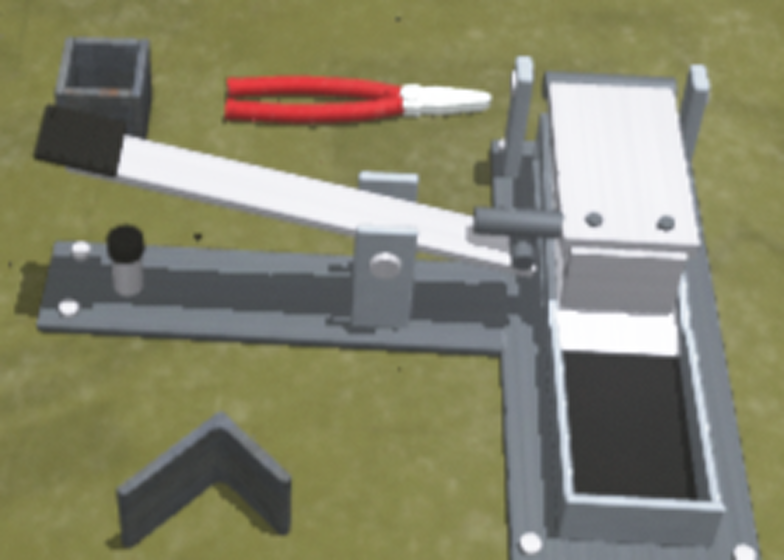

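drive_tool --motion '[[[0.03,-0.02,0],6,0],[[0.07,-0.05,0],12,0],[[0.11,-0.077,0],18,0],[[0.15,-0.105,0],24,0],[[0.188,-0.131,0],30,0]]' --force 40

```text
time_s: 0.6
eef_pos: [0.3671, -0.311, 0.2309]
tool_rot: [-3.139, 0.101, 0.001]
contact_force: [1.1, 0.6, 0.4]
grip_width: 0.144
```

```bash
python3 - <<'E'
from h import *
from scipy.spatial.transform import Rotation as R
s=bot.state(); Rm=R.from_rotvec(s['tool_rot']); print(s['time_s'],s['eef_pos'],Rm.as_matrix().round(3))
print(Rm.inv().apply(np.array([.476,-.111,.18])-s['eef_pos']).round(4))
E
```

```text
0.6 [ 0.36707681 -0.31096394  0.23094876] [[ 0.998 -0.064 -0.   ]
 [-0.064 -0.998  0.001]
 [-0.    -0.001 -1.   ]]
[ 0.0958 -0.2065  0.051 ]
```

drive_tool --motion '[[[0.02,-0.042,0.01],0,0],[[0.04,-0.084,0.02],0,0],[[0.06,-0.126,0.03],0,0],[[0.08,-0.168,0.04],0,0],[[0.096,-0.206,0.05],0,0]]'

```text
time_s: 1.1
eef_pos: [0.4755, -0.111, 0.1807]
tool_rot: [-3.14, 0.093, -0.0]
contact_force: [0.6, -1.2, -0.0]
grip_width: 0.005
```

drive_tool --motion '[[[0,0,0],0,0],[[0,0,0],0,0]]'

```text
time_s: 1.3
eef_pos: [0.4747, -0.1121, 0.1807]
tool_rot: [-3.14, 0.09, 0.002]
contact_force: [0.1, 0.0, -0.1]
grip_width: 0.0
```

```bash
python3 - <<'E'
from h import *
s=bot.state(); print(s['time_s'],s['eef_pos'],s['contact_force'],s['grip_width'])
c=snap('side','d2'); M=c['view']; K=c['K']
for d in (0,-.045):
  p=M@np.r_[s['eef_pos']+[0,0,d],1]; print((K@p[:3])[:2]/p[2])
i=c['image'][210:360,190:390]; cv2.imwrite('pics/d2c.png',cv2.resize(i,None,fx=4,fy=4,interpolation=cv2.INTER_CUBIC))
E
```

```text
1.3 [ 0.47468753 -0.11205392  0.18070755] [ 0.10441788  0.03912738 -0.09099721] 0.00030018946417471453
[235.19159369 256.22297388]
[237.4648021  278.08576305]
```

View pics/d2c.png

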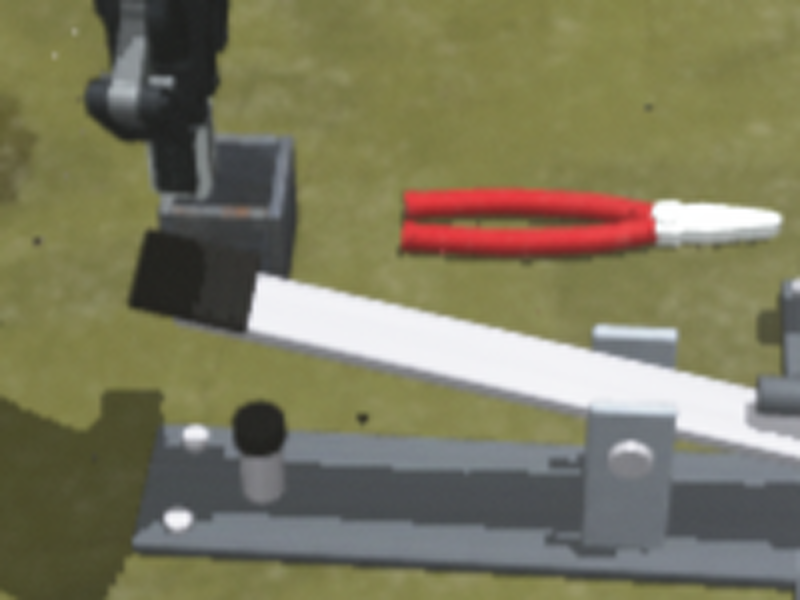

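drive_tool --motion '[[[0,0.001,0.015],0,0],[[0,0.001,0.03],0,0],[[0,0.001,0.038],0,0],[[0,0.001,0.042],0,0],[[0,0.001,0.046],0,0]]'

```text
time_s: 1.85
eef_pos: [0.4749, -0.115, 0.1355]
tool_rot: [3.14, -0.096, 0.001]
contact_force: [0.6, 0.6, 0.4]
grip_width: 0.001
```

drive_tool --motion '[[[-0.001,0,0.005],0,0],[[-0.003,0,0.01],0,0],[[-0.004,0,0.015],0,0],[[-0.006,0,0.02],0,0],[[-0.007,0,0.025],0,0]]'

```text
time_s: 2.35
eef_pos: [0.4686, -0.114, 0.1105]
tool_rot: [3.14, -0.094, 0.003]
contact_force: [1.5, -0.2, 4.0]
grip_width: 0.004
```

drive_tool --motion '[[[-0.002,0,0.008],0,0],[[-0.003,0,0.016],0,0],[[-0.004,0,0.024],0,0],[[-0.005,0,0.032],0,0],[[-0.005,0,0.04],0,0]]'

```text
time_s: 2.85
eef_pos: [0.4641, -0.1138, 0.0706]
tool_rot: [3.139, -0.094, 0.004]
contact_force: [0.9, -0.9, 6.9]
grip_width: -0.0
```

drive_tool --motion '[[[0,0,0.002],0,0],[[0,0,0.003],0,0],[[0,0,0.004],0,0],[[0,0,0.004],0,0],[[0,0,0.004],0,0]]'

```text
time_s: 3.35
eef_pos: [0.4631, -0.1135, 0.0665]
tool_rot: [3.14, -0.094, 0.001]
contact_force: [1.8, 0.0, 4.2]
grip_width: 0.004
```

drive_tool --motion '[[[0,0,0],0,0],[[0,0,0],0,0],[[0,0,0],0,0],[[0,0,0],0,0],[[0,0,0],0,0]]'

```text
time_s: 3.85
eef_pos: [0.463, -0.1135, 0.0664]
tool_rot: [3.14, -0.094, 0.0]
contact_force: [3.0, -0.3, 4.1]
grip_width: 0.001
```

```bash
python3 - <<'E'
from h import *
s=bot.state(); print(s['time_s'],s['eef_pos'],s['contact_force'])
c=snap('side','d3')
i=c['image'][230:430,210:490]; cv2.imwrite('pics/d3c.png',cv2.resize(i,None,fx=2.8,fy=2.8,interpolation=cv2.INTER_CUBIC))
E
```

```text
3.85 [ 0.46300773 -0.1134864   0.06636464] [ 2.96987879 -0.31986333  4.07172273]
```

View pics/d3c.png

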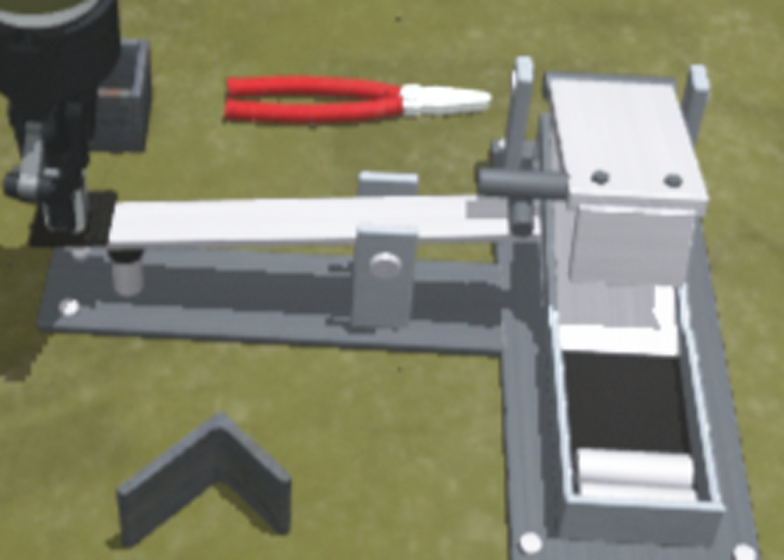

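The flap is up, and both pins appear to lie against the tray's end wall (crop (635,465) and (635,492)). I'll check their positions while holding the lever down.

drive_tool --motion '[[[0,0,0],0,0],[[0,0,0],0,0],[[0,0,0],0,0],[[0,0,0],0,0],[[0,0,0],0,0]]'

```text
time_s: 4.4
eef_pos: [0.4629, -0.1134, 0.0663]
tool_rot: [3.14, -0.094, 0.0]
contact_force: [2.3, -1.0, 3.2]
grip_width: -0.003
```

```bash
python3 - <<'E'
from h import *
s=bot.state(); print(s['time_s'],s['eef_pos'],s['contact_force'])
c=snap('side','d4')
for v in (385,390,393,396,399,402,405,408,412): print(v,[pt('d4',u,v,0).round(3).tolist() for u in (425,440,450)])
print(pt('d4',437,300),pt('d4',300,308))
i=c['image'][320:440,380:500]; cv2.imwrite('pics/d4c.png',cv2.resize(i,None,fx=5,fy=5,interpolation=cv2.INTER_CUBIC))
E
```

```text
4.4 [ 0.46285799 -0.11342722  0.06628592] [ 2.29043809 -0.97050848  3.17129741]
385 [[0.768, -0.2, 0.014], [0.79, -0.201, 0.018], [0.806, -0.197, 0.015]]
390 [[0.764, -0.22, 0.031], [0.79, -0.207, 0.014], [0.806, -0.204, 0.012]]
393 [[0.763, -0.229, 0.036], [0.785, -0.225, 0.032], [0.8, -0.226, 0.035]]
396 [[0.763, -0.232, 0.033], [0.785, -0.231, 0.033], [0.8, -0.229, 0.031]]
399 [[0.763, -0.234, 0.028], [0.785, -0.233, 0.028], [0.799, -0.233, 0.031]]
402 [[0.763, -0.239, 0.028], [0.785, -0.236, 0.026], [0.8, -0.235, 0.026]]
405 [[0.762, -0.245, 0.029], [0.784, -0.245, 0.032], [0.798, -0.244, 0.032]]
408 [[0.759, -0.26, 0.044], [0.78, -0.259, 0.045], [0.795, -0.256, 0.042]]
412 [[0.76, -0.26, 0.035], [0.781, -0.26, 0.037], [0.794, -0.262, 0.041]]
[ 0.77874675 -0.116713    0.11599164] [ 0.56920788 -0.10767876  0.0714913 ]
```

View pics/d4c.png

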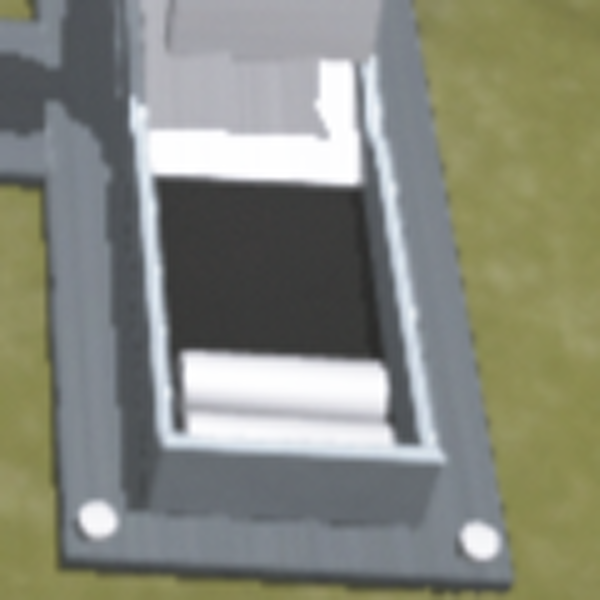

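Both pins are lying one behind the other at the tray's end, with tops at about z 0.035. I'll release slowly along the same arc.

drive_tool --motion '[[[0,0,-0.006],0,0],[[0,0,-0.013],0,0],[[0.001,0,-0.02],0,0],[[0.002,0,-0.027],0,0],[[0.003,0,-0.034],0,0]]'

```text
time_s: 4.95
eef_pos: [0.4655, -0.1135, 0.1009]
tool_rot: [-3.14, 0.094, 0.001]
contact_force: [-0.7, -0.1, 2.0]
grip_width: 0.003
```

drive_tool --motion '[[[0.001,0,-0.006],0,0],[[0.003,0,-0.012],0,0],[[0.005,0,-0.018],0,0],[[0.006,0,-0.023],0,0],[[0.008,0,-0.028],0,0]]'

```text
time_s: 5.45
eef_pos: [0.4741, -0.1142, 0.1289]
tool_rot: [3.14, -0.094, 0.001]
contact_force: [-1.2, -0.4, 2.8]
grip_width: -0.001
```

drive_tool --motion '[[[0.001,0,-0.005],0,0],[[0.001,0,-0.012],0,0],[[0.001,0,-0.03],0,0],[[0.001,0,-0.06],0,0],[[0.001,0,-0.09],0,0]]'

```text
time_s: 5.95
eef_pos: [0.4742, -0.1138, 0.2188]
tool_rot: [-3.139, 0.094, 0.003]
contact_force: [0.9, -0.4, 1.0]
grip_width: -0.002
```

drive_tool --motion '[[[0,0,0],0,0],[[0,0,0],0,0],[[0,0,0],0,0],[[0,0,0],0,0],[[0,0,0],0,0]]'

```text
time_s: 6.45
eef_pos: [0.4742, -0.1139, 0.2173]
tool_rot: [-3.14, 0.094, 0.003]
contact_force: [-0.2, -0.1, -0.2]
grip_width: 0.001
```

```bash
python3 - <<'E'
from h import *
s=bot.state(); print(s['time_s'],s['eef_pos'],s['contact_force'])
c=snap('side','d5')
for n,u,v in [('pad',239,279),('bar',300,300),('ear',395,309),('flap',430,285),('pinA',440,396),('pinB',440,404)]: print(n,pt('d1',u,v),pt('d5',u,v))
i=c['image'][230:430,210:490]; cv2.imwrite('pics/d5c.png',cv2.resize(i,None,fx=2.8,fy=2.8,interpolation=cv2.INTER_CUBIC))
E
```

```text
6.45 [ 0.47423831 -0.11389428  0.2172552 ] [-0.22452522 -0.14139542 -0.23755553]
pad [ 0.47653051 -0.11048653  0.1323396 ] [ 0.47633767 -0.10966225  0.13150813]
bar [ 0.57006822 -0.11737621  0.10042973] [ 0.57008067 -0.11752513  0.10058941]
ear [ 0.7184138  -0.11203037  0.08581625] [ 0.71814997 -0.11370429  0.08763524]
flap [ 0.7772157  -0.05821617  0.08905791] [ 0.77738152 -0.05750341  0.08834897]
pinA [ 0.78918768 -0.21714304  0.01335315] [ 0.78479325 -0.23052839  0.03278195]
pinB [ 0.78774956 -0.23119735  0.0134559 ] [ 0.78384517 -0.24286328  0.03086477]
```

View pics/d5c.png

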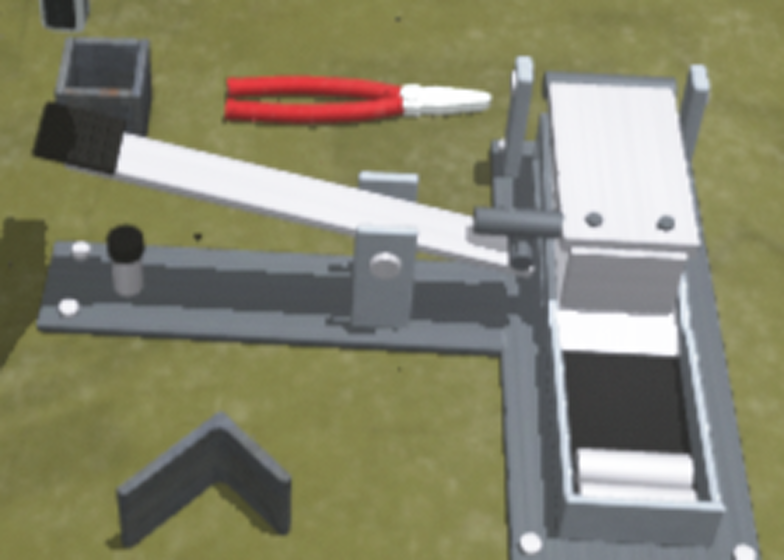

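The flap is shut, the lever is back at its rest slope, both pins are in the tray and the loose things haven't moved. Handing in.

```bash
python3 -c "
from bench import bot
print(bot.finish_job())"
```

```text
the job is handed in; nothing more can be done
None
```

I pressed the lever pad down with closed fingers to about 66 mm, at 3 to 7 N. I held it there for over a second until both pins had rolled out, then let the lever back up slowly along its arc and moved clear. The job was handed in at about 6.5 s; no verdict was given.

- **Pins:** with the flap held up, the side camera showed both pins lying against the tray's end wall, and they were still there in the last view.
- **Flap and lever:** in the last view the pad, bar, ear and flap all measured within about 2.5 mm of where they started, so the flap is shut and the lever is back at its rest slope.
- **Loose things:** the tube, pliers and angle steel looked unmoved. I judged this by eye from the picture and did not measure it.
- **Robot:** the wrist force was near zero and the fingers were about 85 mm above the pad.

None of my checks failed or disagreed. I did not measure the flap angle or the gap between lever and fulcrum directly.

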